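# Stack two packed cartons on the sloping stand

## Robot

A 7-joint arm with a two-finger parallel gripper is mounted at the origin on the work surface. World frame = base frame: x ahead of the robot, y to its left, z up, the work surface at z = 0. Lengths are in m, angles in rad, forces in N, time in s.
With the tool pointing down it reaches from about 0.425 to 0.95 m from the base axis. Payload 4.7 kg.
Tool frame: the origin (TCP) lies between the finger pads; the fingertips stand 25 mm ahead of it and the grasp point (between the pads) lies 6 mm ahead of it; x points along the fingers, z is the direction in which the jaws open and shut, and the axes are right-handed (so a half turn about x gives the same grasp; the last joint's range is limited). The gripper opens to 85 mm and grips with 20 to 120 N. Pads are 22 mm wide; open, the fingers measure 114 mm over their backs; the gripper's body (76 mm by 85 mm) begins 54 mm behind the grasp point. The pads swing forward as they close: fully open they stand 13 mm farther back than shut.
Start: joints at [1.288, 0.469, -0.049, 1.532, 0.024, 1.141, -0.082], TCP at [0.17, -0.653, 0.256] pointing down, gripper open.
Joint ranges: [-2.59, 2.59], [-0.33, 1.99], [-1.39, 1.29], [0.1, 2.45], [-1.04, 4.18], [0.21, 1.99], [-2.66, 2.66]. Speed limits (rad/s): [2.57, 2.57, 3.14, 3.14, 3.14, 3.14, 3.14].

## Interface

Orientations are given as a 3x3 rotation matrix whose columns are the frame's x, y, z axes.
In Python, from rig import * gives the robot as it stands. Calls block until the motion is done:
- movep(position, orientation): joint-space move of the TCP to a pose.
- move_l(position, attitude=None, feed=0.15, until_force=None): straight line of the TCP; attitude=None keeps the orientation; feed is the mean speed in m/s. With until_force (N) it stops when the force on the tool has changed by that much, and returns True; else False.
- move_joints(angles): joint-space move.
- command_gripper(opening, newtons=None): finger opening in m; newtons is the grip in N (None keeps the last); returns when the fingers have stopped.
- sleep(seconds).
- inverse_kinematics(position, orientation): joint angles nearest the present ones, or None.
- sense(): the state.
- camera(name): name is "scene" or "top" or "wrist"; returns (picture, depth): 384x512x3 uint8, red, green, blue; 384x512 float32, m along the optical axis (not along the pixel's ray), 0 where there is no reading.
- camera_params(name): a dict with "K" (3x3 intrinsics, pixels), "position" and "rotation" of the camera in the world; the wrist camera has in their place "tool_from_camera" (4x4, takes a point from camera to tool coordinates, whose origin is the TCP and whose axes are the tool frame's). Camera axes: x right, y down, z forward; pixel columns grow to the right and rows downward; lengths in m; the calibration is good to about 2 mm. A picture is of the moment at which its call begins: read the wrist's pose just before it. camera_params takes no time and is no camera call.
A pose or a line that the arm cannot do raises Unreachable and nothing moves.
- finish_job(): hands the job in, once; it reports no verdict.
The state is a dict: "time_s": time; "joint_pos": joint angles; "qd": joint speeds; "joint_efforts": joint torques, N m; "position": TCP position; "tcp_rot": TCP orientation; "wrist_force": force on the tool from outside, world axes, zero at the start; "ft_torque": the same for the moment, N m; "finger_gap": finger opening in m.
Only numpy, scipy, OpenCV 4.12 (cv2) and the standard library are available. Lean on these libraries where they do the work, as an engineer would, in place of code of your own. Each camera call takes 0.05 s, during which the arm holds its last target.

## Task

Stack the two oblong cartons on the sloping metal stand: the long one flat on the deck, the short one flat on top of it, both pointing up the slope, midway across the stand and pushed back against the backstop at the low end. Leave the cube-shaped carton where it is, and let go of everything at the end.

Things in the scene. Friction and masses are not known exactly. Their poses are not given: they have to be found in the camera images.
- long_carton_center (a point): Centre of the long closed cardboard carton, loose, 130 (x) x 60 (y) x 50 (z) mm, 140 to 280 g. Starts flat on the bench, this point 25 mm above it. x along its length, at the start within 0.35 rad of straight away from the robot (world x); y across its 60 mm width, z up.
- short_carton_center (a point): Centre of the short closed brown cardboard carton, 90 (x) x 60 (y) x 50 (z) mm, loose, 105 to 210 g; otherwise like the long one, with the same axes, starting flat on the bench within 0.35 rad of world x.
- cube_carton_center (a point): Centre of the cube-shaped closed cardboard carton, 62 mm each way, loose, standing on the bench beside the other two (the three stand in a row in any order). A bystander: it stays where it is.
- seat (a point): Fixed sloping metal stand: deck surface at the foot of the backstop, midway across, 34 mm above the bench. x: up the deck, which rises 15 deg away from the robot (within 0.3 rad of world x); z: square out of it; y: across. Deck 110 mm wide, 150 long, no sides. Backstop: 110 wide plate in the plane x = 0, 88 high along z, 6 thick towards -x. Cardboard does not slide down by itself.
Not all that is in view belongs to the job. Leave any orange or yellow look-alike of the part that bears long_carton_center alone.

How it is judged:
By the outcome, as a careful person would: the job done as asked, in the order asked, and still so for the second after the job is handed in, with the robot touching nothing.
It also fails if it takes over 59 s, if anything falls off the work surface, if the arm or the gripper's body presses on something with over 40 N, if the wrist force passes 120 N, or if a joint passes its speed limit or range.

## Working session

There is one attempt and no reset: what is moved stays moved. The work goes in short steps, each a Python script; the robot and the scene stay as the last script left them, time stands still between calls to the robot, and variables do not carry over. Pictures are saved under pics/ and viewed, and the job is handed in when it is done.

```bash
ls; mkdir -p pics; python3 - <<'E'
from rig import *
import cv2, numpy as np
s=sense(); print(s['time_s'],s['position'],s['tcp_rot'])
for n in ["scene","top"]:
    p,d=camera(n); cv2.imwrite(f"pics/{n}0.png",p[:,:,::-1]); np.savez(f"{n}0.npz",p=p,d=d)
    c=camera_params(n); print(n,c)
print(camera_params("wrist"))
E
```

```text
pics
0.0 [ 0.16935494 -0.65286508  0.25523857] [[-5.40254482e-04  9.67967217e-01  2.51076033e-01]
 [ 1.88220316e-03  2.51076609e-01 -9.67965389e-01]
 [-9.99998083e-01 -5.03715369e-05 -1.95755622e-03]]
scene {'K': array([[382.68501308,   0.        , 256.36909553],
       [  0.        , 382.68501308, 197.44215018],
       [  0.        ,   0.        ,   1.        ]]), 'position': array([ 0.88735493, -0.19505075,  0.76452883]), 'rotation': array([[ 0.34516041,  0.81066081, -0.47296231],
       [ 0.93843427, -0.30579074,  0.16072694],
       [-0.01433246, -0.49932061, -0.86629874]])}
top {'K': array([[353.26842898,   0.        , 252.22959646],
       [  0.        , 353.26842898, 196.20533935],
       [  0.        ,   0.        ,   1.        ]]), 'position': array([ 0.35418359, -0.02705486,  0.89563377]), 'rotation': array([[ 0.0215549 , -0.98946744,  0.14314182],
       [-0.99922293, -0.0260469 , -0.02958189],
       [ 0.03299872, -0.14239295, -0.98925999]])}
{'K': array([[264.47714898,   0.        , 259.53865938],
       [  0.        , 264.47714898, 190.15461324],
       [  0.        ,   0.        ,   1.        ]]), 'tool_from_camera': array([[ 5.06566425e-04, -3.01631670e-01,  9.53424396e-01,
        -1.16331743e-01],
       [-1.06149853e-03, -9.53424143e-01, -3.01631026e-01,
         7.82642019e-02],
       [ 9.99999308e-01, -8.59262444e-04, -8.03154235e-04,
         1.56076669e-03],
       [ 0.00000000e+00,  0.00000000e+00,  0.00000000e+00,
         1.00000000e+00]])}
```

View pics/scene0.png

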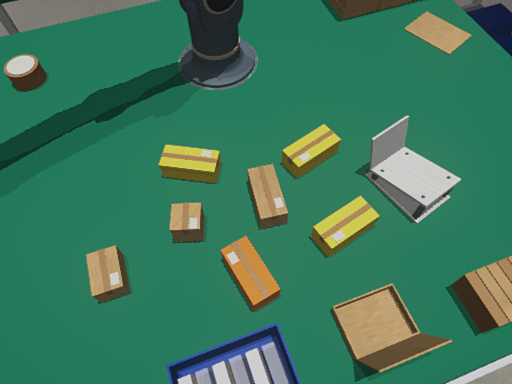

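View pics/top0.png

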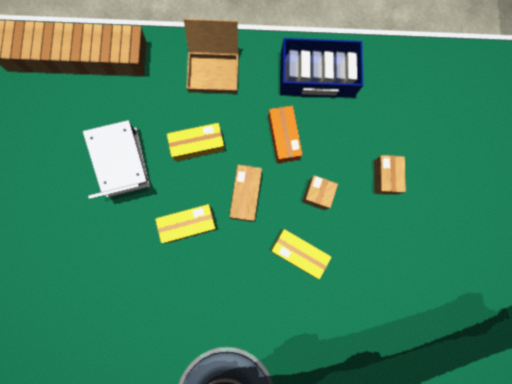

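Top view: brown cartons at (246,193) long, (321,192) cube and (392,174) short. The yellow look-alikes are at (195,140), (185,224) and (302,254), the orange one at (285,133), and the stand at (117,160). I'll measure them and take enlarged crops.

```bash
cat > vis.py <<'E'
import numpy as np, cv2
def cloud(d,c):
    K=c['K'];v,u=np.mgrid[:d.shape[0],:d.shape[1]]
    X=np.stack([(u-K[0,2])/K[0,0]*d,(v-K[1,2])/K[1,1]*d,d],-1)
    return X@c['rotation'].T+c['position']
def ray(uv,c,z):
    K=c['K'];uv=np.atleast_2d(uv).astype(float)
    r=np.c_[(uv[:,0]-K[0,2])/K[0,0],(uv[:,1]-K[1,2])/K[1,1],np.ones(len(uv))]@c['rotation'].T
    return c['position']+r*((z-c['position'][2])/r[:,2])[:,None]
E
python3 - <<'E'
from rig import *
from vis import *
np.set_printoptions(precision=4,suppress=True)
for n,box in [("top",(220,140,200,90)),("scene",(80,150,220,150))]:
    f=np.load(n+"0.npz");p,d=f['p'],f['d'];c=camera_params(n);P=cloud(d,c)
    x,y,w,h=box; cv2.imwrite(f"pics/{n}_crop.png",cv2.resize(p[y:y+h,x:x+w,::-1],None,fx=3.6,fy=3.6,interpolation=cv2.INTER_CUBIC))
    hsv=cv2.cvtColor(p,cv2.COLOR_RGB2HSV)
    for nm,uv,H in {"top":[("long",(246,193),.05),("cube",(321,192),.062),("short",(392,174),.05)],"scene":[("long",(267,190),.05),("cube",(187,215),.062),("short",(104,265),.05)]}[n]:
        m=((abs(P[:,:,2]-H)<.009)&(hsv[:,:,0]<100)&(d>0)).astype(np.uint8)
        k,l,st,_=cv2.connectedComponentsWithStats(m)
        # label nearest to uv
        lab=l[uv[1]-5:uv[1]+6,uv[0]-5:uv[0]+6]; lab=np.bincount(lab[lab>0]).argmax()
        cn=max(cv2.findContours((l==lab).astype(np.uint8),0,2)[0],key=cv2.contourArea)
        W=ray(cn[:,0],c,H)[:,:2]
        (cx,cy),wh,a=cv2.minAreaRect((W*1000).astype(np.float32))
        if wh[0]<wh[1]: a+=90
        a=(a+90)%180-90
        print(n,nm,cx,cy,wh,"long-axis deg",a,"z",np.median(P[l==lab][:,2]))
    # stand
    m=(hsv[:,:,1]<40)&(hsv[:,:,2]>120)&(d>0)&(P[:,:,2]>.025)&(P[:,:,2]<.15)
    sx=P[m]; print("stand",m.sum(),sx.min(0),sx.max(0))
    np.save(n+"_stand.npy",np.c_[sx,np.argwhere(m)])
p=np.load("top0.npz")['p'];cv2.imwrite("pics/stand_t.png",cv2.resize(p[105:215,70:165,::-1],None,fx=5,fy=5,interpolation=cv2.INTER_CUBIC))
p=np.load("scene0.npz")['p'];cv2.imwrite("pics/stand_s.png",cv2.resize(p[105:230,355:475,::-1],None,fx=4.7,fy=4.7,interpolation=cv2.INTER_CUBIC))
E
```

```text
top long 485.6916198730469 -36.2270393371582 (59.706336975097656, 131.3642120361328) long-axis deg -6.962211608886719 z 0.050319987988655
top cube 490.5566711425781 -218.40841674804688 (62.41314697265625, 64.19942474365234) long-axis deg -18.394554138183594 z 0.06241962965638903
top short 541.7884521484375 -397.47015380859375 (91.28089904785156, 63.34458541870117) long-axis deg 0.03628174960613251 z 0.05027229093452923
stand 4954 [ 0.3356 -0.3911  0.0251] [0.8858 0.3553 0.1211]
scene long 489.31201171875 -35.86256408691406 (61.07139205932617, 134.79754638671875) long-axis deg -6.963294982910156 z 0.0502455160754256
scene cube 495.09600830078125 -217.81858825683594 (63.00201416015625, 66.0875015258789) long-axis deg -18.239822387695312 z 0.062191354463784376
scene short 546.0889282226562 -396.7455749511719 (61.86138916015625, 93.61649322509766) long-axis deg -0.6665496826171875 z 0.050062017846294715
stand 6441 [-0.157  -0.5585  0.0252] [0.8542 0.3547 0.1216]
```

View pics/top_crop.png

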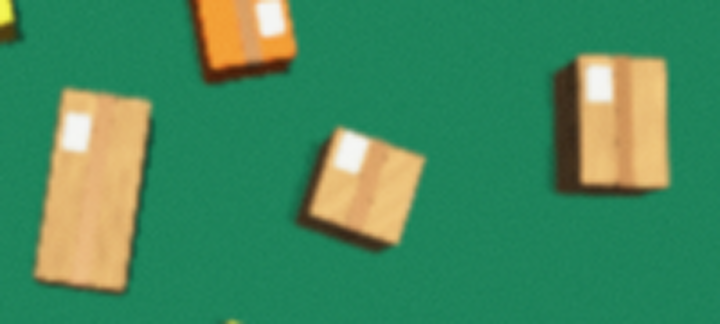

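View pics/stand_t.png

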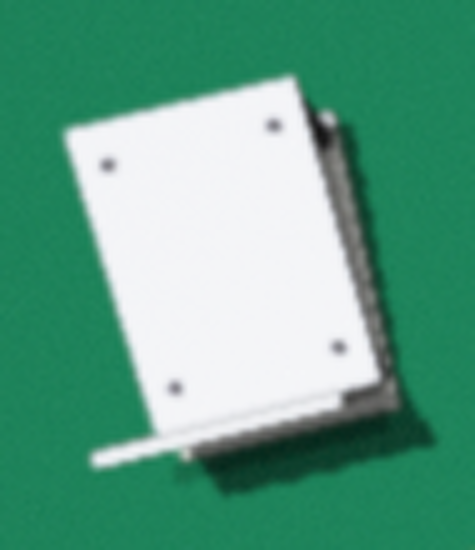

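View pics/stand_s.png

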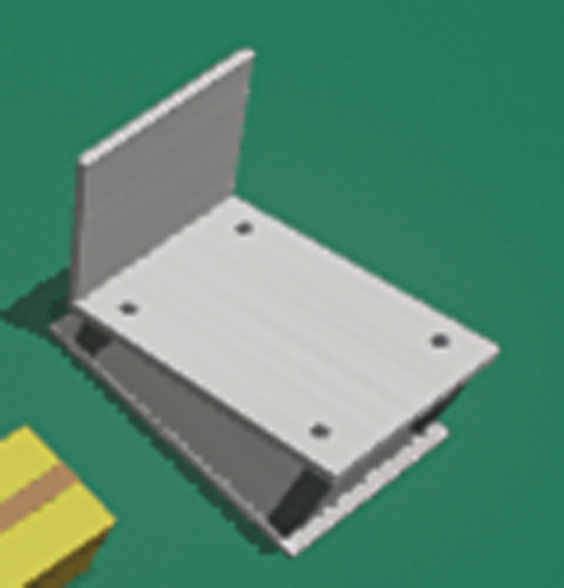

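Long brown carton (crop (93,190)) is the one meant: plain brown, 131x60 mm at 50 mm height. The short one is at crop (622,120), the cube at (367,187). Stand: backstop near the robot (stand_t crop (220,430)), deck free. Next I'll get its pose.

```bash
python3 - <<'E'
from rig import *
from vis import *
np.set_printoptions(precision=4,suppress=True)
for n,seed in [("top",(117,155)),("scene",(415,175))]:
    f=np.load(n+"0.npz");p,d=f['p'],f['d'];c=camera_params(n);P=cloud(d,c)
    u,v=seed; S=P[v-12:v+13,u-12:u+13].reshape(-1,3)
    for it in range(4):
        m0=S.mean(0); nn=np.linalg.svd(S-m0,full_matrices=False)[2][2]; nn*=np.sign(nn[2])
        D=abs((P-m0)@nn); near=np.linalg.norm(P-m0,axis=2)<.13
        m=(D<.004)&near&(p.min(2)>90)&(d>0)
        k,l,st,_=cv2.connectedComponentsWithStats(cv2.morphologyEx(m.astype(np.uint8),cv2.MORPH_OPEN,np.ones((3,3))))
        mm=l==l[v,u]; S=P[mm]
    az=np.arctan2(-nn[1],-nn[0])
    print(n,"normal",nn,"tilt",np.degrees(np.arccos(nn[2])),"az deg",np.degrees(az))
    cn=max(cv2.findContours(mm.astype(np.uint8),0,2)[0],key=cv2.contourArea)[:,0]
    K=c['K'];r=np.c_[(cn-[K[0,2],K[1,2]])/K[0,0],np.ones(len(cn))]@c['rotation'].T
    W=c['position']+r*(((m0-c['position'])@nn)/(r@nn))[:,None]
    ex=np.array([np.cos(az),np.sin(az),0]);ex-=nn*(ex@nn);ex/=np.linalg.norm(ex);ey=np.cross(nn,ex)
    q=np.c_[(W-m0)@ex,(W-m0)@ey]*1000
    rc=cv2.minAreaRect(q.astype(np.float32)); print(rc, "m0",m0)
    a=rc[2]; 
    if rc[1][0]<rc[1][1]: a-=90
    a=np.radians((a+90)%180-90)
    X=np.cos(a)*ex+np.sin(a)*ey; C=m0+(rc[0][0]*ex+rc[0][1]*ey)/1000
    L=max(rc[1])/1000
    print("X",X,"az",np.degrees(np.arctan2(X[1],X[0])),"centre",C,"low end",C-X*L/2,"high",C+X*L/2,"seat by high-150",C+X*(L/2-.15))
    # backstop top edge pixels: points well above deck
    h=(P-m0)@nn; b=(h>.07)&(h<.1)&(np.linalg.norm(P-(C-X*.075+nn*.088),axis=2)<.075)&(p.min(2)>70)
    B=P[b]-C; print("backstop",b.sum(),"x",np.percentile(B@X,[2,50,98]),"y",np.percentile(B@np.cross(nn,X),[1,99]),"z",np.percentile(B@nn,98))
    # full plate face
    b=(h>.015)&(h<.08)&(np.linalg.norm(P-(C-X*.075+nn*.044),axis=2)<.09)&(p.min(2)>50)
    B=P[b]-C; 
    if b.sum(): print("face",b.sum(),"x",np.percentile(B@X,[5,50,95]),"y",np.percentile(B@np.cross(nn,X),[1,99]))
E
```

```text
top normal [0.1881 0.8972 0.3995] tilt 66.45123905202007 az deg -101.84078203864154
((-10.982131958007812, 8.491783142089844), (204.57781982421875, 369.9580383300781), 81.83499908447266) m0 [0.5634 0.2775 0.0552]
X [-0.2202 -0.3579  0.9074] az -121.59497630953204 centre [0.5726 0.2801 0.0451] low end [ 0.6134  0.3463 -0.1228] high [0.5319 0.2139 0.2129] seat by high-150 [0.5649 0.2676 0.0768]
backstop 97 x [-0.0958 -0.0124 -0.0067] y [-0.0061  0.0483] z 0.0930414316863286
face 971 x [-0.0776 -0.0032  0.0055] y [-0.0706  0.0776]
scene normal [-0.2947  0.5525  0.7796] tilt 38.77204054812181 az deg -61.923305652066816
((18.738554000854492, -0.39528656005859375), (161.91575622558594, 107.70870208740234), 71.67035675048828) m0 [0.5579 0.2759 0.056 ]
X [0.9529 0.2304 0.1969] az 13.59428593821664 centre [0.5645 0.2628 0.0677] low end [0.4873 0.2442 0.0518] high [0.6416 0.2815 0.0837] seat by high-150 [0.4987 0.2469 0.0541]
backstop 113 x [-0.0838 -0.0784 -0.0765] y [-0.0171  0.03  ] z 0.09480589719452388
face 942 x [-0.0787 -0.0747 -0.0195] y [-0.0682  0.0681]
```

```bash
python3 - <<'E'
from rig import *
from vis import *
np.set_printoptions(precision=3,suppress=True,linewidth=150)
f=np.load("top0.npz");c=camera_params("top");P=cloud(f['d'],c)
print(P[125:200:8,85:155:7,2])
f=np.load("scene0.npz");c=camera_params("scene");P=cloud(f['d'],c)
print(P[120:215:8,365:465:9,2])
E
```

```text
[[-0.     0.001 -0.001 -0.     0.071  0.072  0.069 -0.002  0.001 -0.004]
 [ 0.072  0.07   0.07   0.071  0.068  0.067  0.065  0.018 -0.002 -0.001]
 [ 0.     0.067  0.066  0.063  0.065  0.062  0.058  0.06  -0.002  0.002]
 [-0.005  0.063  0.06   0.056  0.058  0.059  0.054  0.056  0.006 -0.   ]
 [ 0.001  0.056  0.056  0.055  0.051  0.052  0.051  0.048  0.004 -0.   ]
 [ 0.001 -0.002  0.049  0.05   0.048  0.046  0.045  0.044  0.047 -0.001]
 [-0.002  0.     0.047  0.044  0.045  0.042  0.041  0.043  0.041 -0.   ]
 [ 0.002  0.896  0.04   0.039  0.039  0.037  0.036  0.039  0.035  0.003]
 [ 0.002 -0.     0.     0.034  0.047  0.119  0.008  0.004 -0.001  0.003]
 [-0.001  0.119 -0.001 -0.001  0.001 -0.002  0.    -0.002  0.    -0.001]]
[[ 0.003 -0.001  0.001  0.002  0.119  0.001 -0.002 -0.001 -0.001 -0.001 -0.003  0.001]
 [-0.001 -0.    -0.     0.118  0.096  0.001  0.002  0.001 -0.     0.002 -0.    -0.   ]
 [ 0.001 -0.     0.11   0.092  0.072  0.001  0.002  0.002 -0.001  0.001  0.001 -0.002]
 [ 0.003  0.104  0.089  0.069  0.05   0.001  0.001  0.001  0.002  0.    -0.     0.002]
 [ 0.002  0.082  0.063  0.044  0.036  0.04   0.003  0.001 -0.001  0.001 -0.001  0.001]
 [ 0.004  0.056  0.037  0.037  0.042  0.046  0.05   0.052  0.001  0.     0.002 -0.002]
 [-0.001  0.034  0.038  0.04   0.046  0.052  0.054  0.058  0.063  0.001  0.     0.001]
 [ 0.001  0.019  0.046  0.044  0.051  0.053  0.057  0.06   0.063  0.067  0.069  0.   ]
 [ 0.002  0.001  0.009  0.05   0.053  0.058  0.059  0.067  0.066  0.07   0.069  0.   ]
 [-0.     0.002  0.002  0.007  0.005  0.061  0.065  0.068  0.069  0.026  0.002 -0.   ]
 [ 0.001  0.002  0.     0.001  0.005  0.004  0.067  0.072  0.008  0.004 -0.001  0.   ]
 [ 0.051  0.     0.003  0.     0.003  0.007  0.048  0.006  0.002  0.003  0.001 -0.002]]
```

```bash
cat > stand.py <<'E'
from rig import *
from vis import *
np.set_printoptions(precision=4,suppress=True)
for n,seed in [("top",(117,155)),("scene",(415,175))]:
    f=np.load(n+"0.npz");p,d=f['p'],f['d'];c=camera_params(n);P=cloud(d,c)
    u,v=seed; sl=(slice(v-10,v+11),slice(u-10,u+11)); S=P[sl][d[sl]>0]
    S=S[abs(S[:,2]-np.median(S[:,2]))<.03]
    for it in range(5):
        m0=S.mean(0); nn=np.linalg.svd(S-m0,full_matrices=False)[2][2]; nn*=np.sign(nn[2])
        D=abs((P-m0)@nn)
        m=((D<.007)|(d==0))&(np.linalg.norm(P-m0,axis=2)<2)&(p.min(2)>(150 if n=="top" else 120))
        m=cv2.morphologyEx(cv2.morphologyEx(m.astype(np.uint8),cv2.MORPH_CLOSE,np.ones((7,7))),cv2.MORPH_OPEN,np.ones((3,3)))
        k,l,st,_=cv2.connectedComponentsWithStats(m)
        mm=l==l[v,u]; S=P[mm&(d>0)&(D<.007)]
    cn=max(cv2.findContours(mm.astype(np.uint8),0,2)[0],key=cv2.contourArea)[:,0]
    K=c['K'];r=np.c_[(cn-[K[0,2],K[1,2]])/K[0,0],np.ones(len(cn))]@c['rotation'].T
    W=c['position']+r*(((m0-c['position'])@nn)/(r@nn))[:,None]
    ex=np.array([1,0,0.]);ex-=nn*(ex@nn);ex/=np.linalg.norm(ex);ey=np.cross(nn,ex)
    rc=cv2.minAreaRect((np.c_[(W-m0)@ex,(W-m0)@ey]*1000).astype(np.float32))
    a=rc[2]+(90 if rc[1][0]<rc[1][1] else 0); a=np.radians((a+90)%180-90)
    X=np.cos(a)*ex+np.sin(a)*ey;Y=np.cross(nn,X); C=m0+(rc[0][0]*ex+rc[0][1]*ey)/1000
    L=max(rc[1])/1000
    print(n,"tilt",np.degrees(np.arccos(nn[2])),"fall az",np.degrees(np.arctan2(-nn[1],-nn[0])),"rect az",np.degrees(np.arctan2(X[1],X[0])),rc[1])
    print(" C",C,"seat by high-150",C+X*(L/2-.15),"low end",C-X*L/2)
    B=(P-C);bx,by,bz=B@X,B@Y,B@nn
    for lo,hi in [(.015,.045),(.045,.08),(.083,.095)]:
        b=(bz>lo)&(bz<hi)&(abs(by)<.07)&(abs(bx+.075)<.03)&(d>0)
        if b.sum()>10: print(" plate",lo,b.sum(),"x",np.percentile(bx[b],[5,50,95]),"y",np.percentile(by[b],[1,99]))
    o=p.copy(); cv2.drawContours(o,[cn[:,None]],-1,(255,0,0),1); cv2.imwrite(f"pics/deck_{n}.png",cv2.resize(o[v-60:v+65,u-60:u+65,::-1],None,fx=4,fy=4))
E
python3 stand.py
```

```text
top tilt 14.885496259511594 fall az 16.062895743354943 rect az 16.101593540532278 (152.94973754882812, 110.3048324584961)
 C [0.5633 0.2818 0.0529] seat by high-150 [0.495  0.2621 0.034 ] low end [0.4923 0.2613 0.0332]
 plate 0.045 23 x [-0.0784 -0.0734 -0.0733] y [-0.0547  0.0527]
 plate 0.083 148 x [-0.0791 -0.0762 -0.0733] y [-0.0536  0.0542]
scene tilt 14.716913844438357 fall az 16.25570219292801 rect az 16.143753533491353 (175.3837127685547, 110.89107513427734)
 C [0.564  0.2829 0.0533] seat by high-150 [0.5061 0.2661 0.0374] low end [0.4825 0.2593 0.031 ]
 plate 0.015 336 x [-0.075  -0.0733 -0.0721] y [-0.0544  0.054 ]
 plate 0.045 414 x [-0.075  -0.0734 -0.0723] y [-0.0548  0.0539]
 plate 0.083 141 x [-0.0787 -0.0749 -0.0726] y [-0.0545  0.0528]
```

```bash
cat > hl.py <<'E'
from rig import *
from vis import *
np.set_printoptions(precision=4,suppress=True)
az=np.radians(16.12);t=np.radians(15)
SX=np.array([np.cos(t)*np.cos(az),np.cos(t)*np.sin(az),np.sin(t)])
SY=np.array([-np.sin(az),np.cos(az),0]);SZ=np.cross(SX,SY)
S0=np.array([.4957,.2628,.034])
RS=np.column_stack([-SZ,np.cross(-SY,-SZ),-SY])
def seat(x,z,y=0): return S0+SX*x+SY*y+SZ*z
def down(yaw):
    z=-np.array([-np.sin(yaw),np.cos(yaw),0]);x=np.array([0,0,-1.]);return np.column_stack([x,np.cross(z,x),z])
def st(m=""):
    s=sense();print(m,round(s['time_s'],2),s['position'],"F",s['wrist_force'],"gap",round(s['finger_gap'],4))
    return s
def insseat(p): return np.array([SX,SY,SZ])@(p-S0)
E
python3 - <<'E'
from hl import *
yl=np.radians(-7)
for p,R in [([.487,-.036,.17],down(yl)),([.487,-.036,.033],down(yl)),(seat(.073,.15),RS),(seat(.065,.033),RS),(seat(.045,.083),RS),(seat(.053,.2),RS),([.543,-.398,.033],down(0))]:
    print(inverse_kinematics(np.array(p),R))
movep(np.array([.487,-.036,.15]),down(yl)); st("above")
p,d=camera("wrist");cv2.imwrite("pics/w1.png",p[:,:,::-1])
E
```

```text
[ 0.4305  0.3168 -0.5286  2.0351  0.2122  0.8419 -1.9117]
[ 0.2524  0.5212 -0.3301  2.133   0.3227  0.5339 -2.0097]
[-0.0289  0.376  -0.6889  1.941   0.5144  0.7181 -2.3029]
[-0.2973  0.5165 -0.3531  1.9903  0.5727  0.4726 -2.3644]
[-0.2474  0.4174 -0.4253  2.033   0.5188  0.531  -2.3335]
[ 0.2218  0.3457 -1.0009  1.9515  0.5555  0.8264 -2.3527]
[ 0.6282  0.7062 -0.0847  1.698   0.0815  0.7407 -1.0673]
above 2.59 [ 0.4872 -0.0368  0.1501] F [-0.4313 -0.4081 -0.5658] gap 0.0857
```

View pics/w1.png

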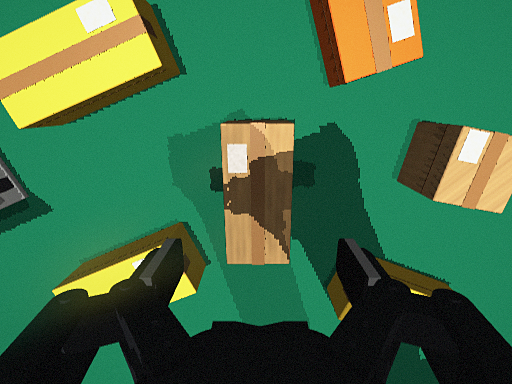

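Wrist view: the brown long carton is centred between the fingers ((258,190)) and square to them. The yellow ones ((130,275) and (390,290)) are outside the finger path. Picking it now.

```bash
python3 - <<'E'
from hl import *
s=sense();c=s['position']
print("hit",move_l(np.array([.487,-.036,.033]),feed=.12,until_force=12)); st()
command_gripper(.05,50); st("grip")
move_l(np.array([.487,-.036,.2]),feed=.2); st("lift")
p,d=camera("wrist");cv2.imwrite("pics/w2.png",p[:,:,::-1])
movep(seat(.075,.17),RS); s=st("hover"); print(insseat(s['position']))
p,d=camera("scene");cv2.imwrite("pics/s2.png",p[:,:,::-1])
E
```

```text
hit False
 3.77 [ 0.4875 -0.0359  0.0335] F [0.1529 0.622  0.9401] gap 0.0856
grip 4.12 [ 0.4877 -0.0358  0.0339] F [-1.5721  1.253   6.1936] gap 0.0591
lift 5.11 [ 0.4859 -0.0362  0.1987] F [ 0.0479 -0.5825 -1.9899] gap 0.0599
hover 6.34 [0.5236 0.2684 0.2169] F [ 0.0291 -0.1551 -2.3258] gap 0.0593
[ 0.0747 -0.0023  0.1693]
```

View pics/w2.png

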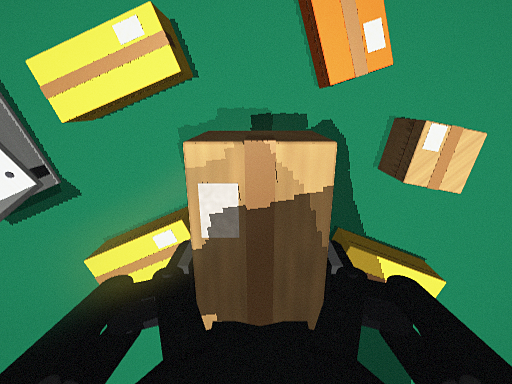

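View pics/s2.png

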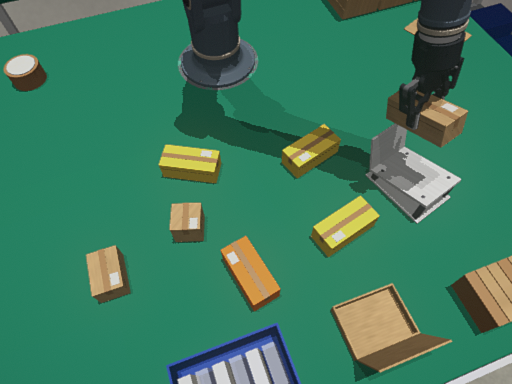

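The carton is held square in the jaws (wrist (260,230)) and above the stand (scene (427,115)). Lowering it now.

```bash
python3 - <<'E'
from hl import *
sleep(.2);s=st("settled"); print(insseat(s['position']))
print(move_l(seat(.075,.045),RS,feed=.12,until_force=10)); s=st();print(insseat(s['position']))
print("down",move_l(seat(.075,.030),RS,feed=.03,until_force=5)); s=st();p=insseat(s['position']);print(p)
z=p[2]+.0015
move_l(seat(.075,z),RS,feed=.03)
print("push",move_l(seat(.058,z),RS,feed=.03,until_force=7)); s=st();p=insseat(s['position']);print(p)
print("down",move_l(seat(p[0],.028),RS,feed=.02,until_force=5)); s=st();print(insseat(s['position']))
p,d=camera("scene");cv2.imwrite("pics/s3.png",cv2.resize(p[60:240,330:510,::-1],None,fx=3.3,fy=3.3))
E
```

```text
settled 6.59 [0.5236 0.2693 0.2175] F [-0.6838  0.4935 -0.8585] gap 0.0598
[ 0.0751 -0.0015  0.1699]
False
 7.78 [0.5544 0.2801 0.0977] F [ 0.5736  0.009  -2.5   ] gap 0.0592
[0.0756 0.0003 0.0457]
down True
 8.21 [0.5572 0.2804 0.0859] F [-1.0637  0.2571  4.65  ] gap 0.0592
[ 0.0752 -0.0002  0.0336]
push True
 8.87 [0.5484 0.2779 0.085 ] F [2.4014 0.5488 0.4018] gap 0.0596
[ 0.0662 -0.0001  0.0351]
down True
 9.08 [0.5488 0.278  0.0836] F [-1.1271 -0.3297  3.3357] gap 0.0595
[ 0.0661 -0.0001  0.0336]
```

View pics/s3.png

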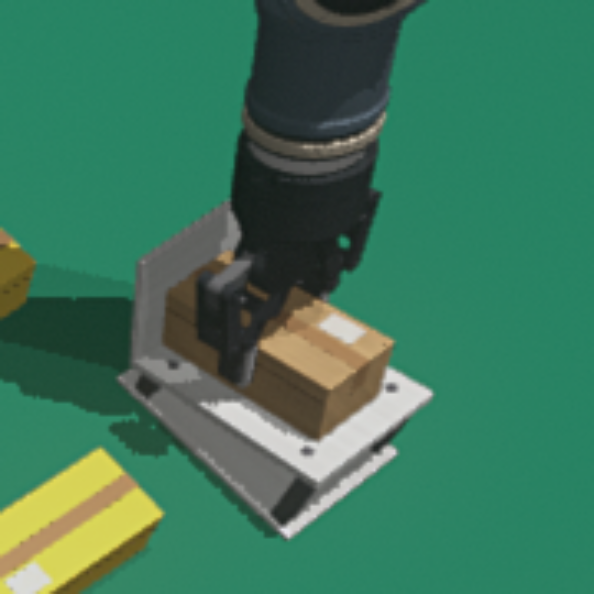

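The carton is flat on the deck with its end at the backstop (crop (165,310)). Release, back off and look.

```bash
cat > chk.py <<'E'
from hl import *
def chk(tag,zt=.05,vlo=None):
    """edges of top face at seat-height zt, from both cameras"""
    for n in ["top","scene"]:
        p,d=camera(n);c=camera_params(n);P=cloud(d,c)-S0
        x,y,z=P@SX,P@SY,P@SZ
        m=((abs(z-zt)<.007)&(d>0)&(x>-.02)&(x<.2)&(abs(y)<.08)&(p[:,:,0].astype(int)-p[:,:,2]>30)).astype(np.uint8)
        m=cv2.morphologyEx(m,cv2.MORPH_CLOSE,np.ones((5,5)))
        k,l,s,_=cv2.connectedComponentsWithStats(m)
        if k>1:
            m=(l==1+s[1:,4].argmax()).astype(np.uint8)
            cn=max(cv2.findContours(m,0,2)[0],key=cv2.contourArea)[:,0]
            K=c['K'];r=np.c_[(cn-[K[0,2],K[1,2]])/K[0,0],np.ones(len(cn))]@c['rotation'].T
            o=c['position']-S0;W=o+r*((zt-o@SZ)/(r@SZ))[:,None]
            rc=cv2.minAreaRect((np.c_[W@SX,W@SY]*1000).astype(np.float32))
            print(tag,n,"centre xy mm",np.round(rc[0],1),"size",np.round(rc[1],1),"ang",round(rc[2],1),"x pct",np.percentile(W@SX,[1,99]),"y",np.percentile(W@SY,[1,99]), "z med",np.median(z[m>0]))
        cut=p[60:240,330:510] if n=="scene" else p[85:235,45:195]
        cv2.imwrite(f"pics/{tag}_{n}.png",cv2.resize(cut[:,:,::-1],(590,590)))
E
python3 - <<'E'
from chk import *
command_gripper(.085);st()
move_l(seat(.066,.19),RS,feed=.2)
movep(np.array([.543,-.398,.15]),down(0)); st("above short")
chk("L1")
p,d=camera("wrist");cv2.imwrite("pics/w3.png",p[:,:,::-1])
E
```

```text
9.52 [0.5486 0.2776 0.0829] F [-1.5175 -0.4108  1.0148] gap 0.0849
above short 12.84 [ 0.5441 -0.3963  0.1504] F [ 0.0392 -0.4896  0.0904] gap 0.0849
L1 top centre xy mm [65.  -2.3] size [ 61.4 129.1] ang 89.7 x pct [0.0005 0.1294] y [-0.0329  0.0284] z med 0.05007543428064874
L1 scene centre xy mm [67.6 -1.6] size [ 64.1 134.7] ang 88.6 x pct [0.0004 0.1343] y [-0.0329  0.0293] z med 0.050061922942138334
```

View pics/L1_scene.png

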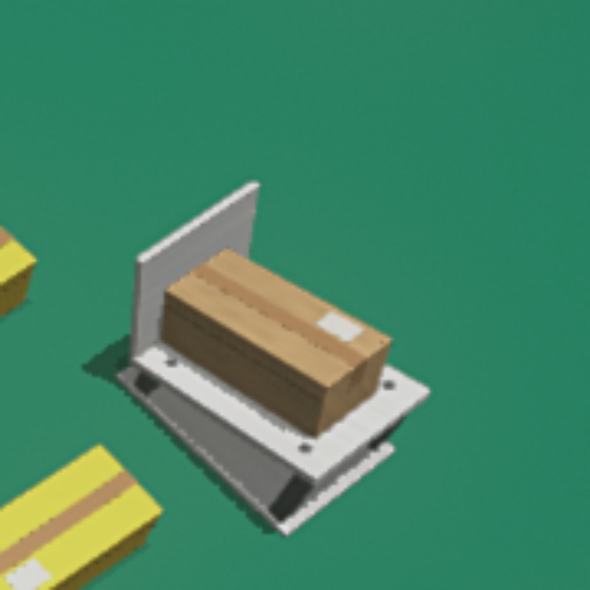

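View pics/L1_top.png

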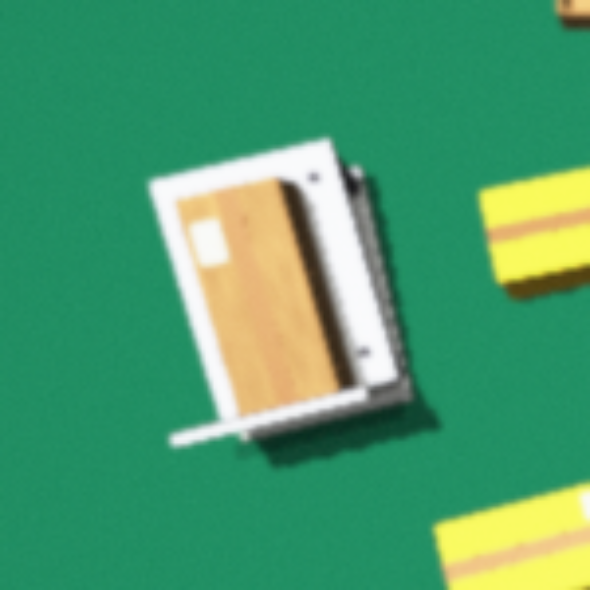

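View pics/w3.png

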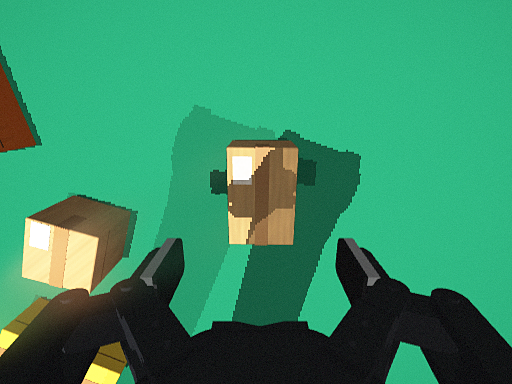

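The long carton is seated: x 0–130 mm, y about −2 mm, top at 50 mm, against the backstop. The short one is centred between the fingers (wrist (262,195)). Pick and place it.

```bash
python3 - <<'E'
from hl import *
print("hit",move_l(np.array([.543,-.398,.033]),down(0),feed=.12,until_force=12)); st()
command_gripper(.05,50); st("grip")
move_l(np.array([.543,-.398,.22]),feed=.2); st("lift")
movep(seat(.056,.21),RS); sleep(.2); s=st("hover"); print(insseat(s['position']))
print(move_l(seat(.056,.097),RS,feed=.12,until_force=10)); s=st();print(insseat(s['position']))
p,d=camera("scene");cv2.imwrite("pics/s4.png",cv2.resize(p[30:240,300:510,::-1],None,fx=2.8,fy=2.8))
E
```

```text
hit False
 14.12 [ 0.5437 -0.3983  0.0339] F [ 0.3835 -0.7962 -0.1973] gap 0.085
grip 14.47 [ 0.5436 -0.3984  0.0341] F [-0.5922  0.1927  4.4983] gap 0.0595
lift 15.55 [ 0.5421 -0.3976  0.2182] F [ 0.0014  0.1385 -2.8015] gap 0.0594
hover 18.11 [0.4958 0.2622 0.2512] F [-0.4637  0.0495 -1.9985] gap 0.0597
[ 0.0562 -0.0006  0.2098]
False
 19.2 [0.5238 0.2713 0.1429] F [ 0.311   0.2155 -2.5835] gap 0.0591
[0.0565 0.0004 0.0976]
```

View pics/s4.png

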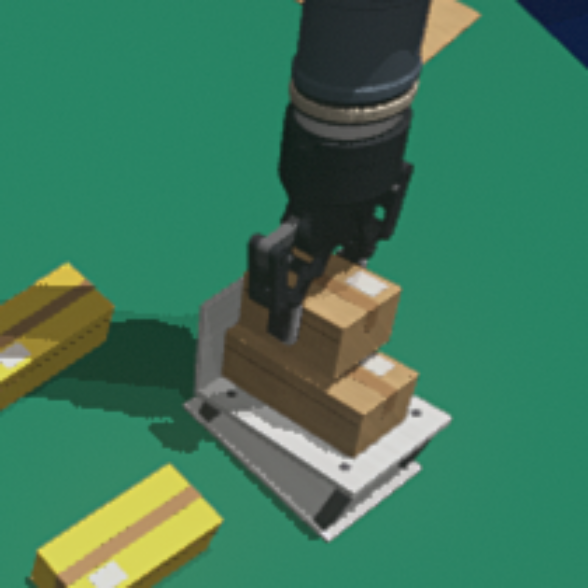

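The short carton is level, a little above the long one (crop (320,310)). Next: lower to contact, back onto the backstop, set down, release.

```bash
python3 - <<'E'
from chk import *
print("down",move_l(seat(.056,.078),RS,feed=.03,until_force=4)); s=st();p=insseat(s['position']);print(p)
z=p[2]+.0015
move_l(seat(.056,z),RS,feed=.03)
print("push",move_l(seat(.038,z),RS,feed=.03,until_force=8)); s=st();p=insseat(s['position']);print(p)
print("down",move_l(seat(p[0]-.0005,.077),RS,feed=.02,until_force=4)); s=st();print(insseat(s['position']))
command_gripper(.085);s=st();P=insseat(s['position'])
move_l(seat(P[0],.23),RS,feed=.2)
movep(np.array([.5,-.15,.3]),down(0)); st("away")
chk("F1",.1)
E
```

```text
down True
 19.73 [0.5269 0.2718 0.1294] F [-1.794  -1.0419  4.3042] gap 0.0591
[0.056  0.     0.0838]
push True
 20.44 [0.5162 0.2688 0.1281] F [ 2.8131  1.0056 -0.9403] gap 0.0597
[0.045  0.     0.0853]
down True
 20.67 [0.5167 0.2688 0.1266] F [-0.0905 -1.8413  4.9876] gap 0.0596
[ 0.0451 -0.0001  0.0838]
 21.05 [0.5166 0.2684 0.126 ] F [ 0.5534  0.2849 -0.9733] gap 0.085
away 23.45 [ 0.5002 -0.1483  0.3   ] F [-0.4943 -0.8027 -0.1327] gap 0.0848
F1 top centre xy mm [44.7 -2.2] size [61.3 90. ] ang 89.6 x pct [-0.0002  0.0897] y [-0.0328  0.0285] z med 0.10012517814193506
F1 scene centre xy mm [48.5 -3.6] size [66. 95.] ang 89.7 x pct [0.0016 0.0957] y [-0.0365  0.0295] z med 0.1000462817715232
```

View pics/F1_scene.png

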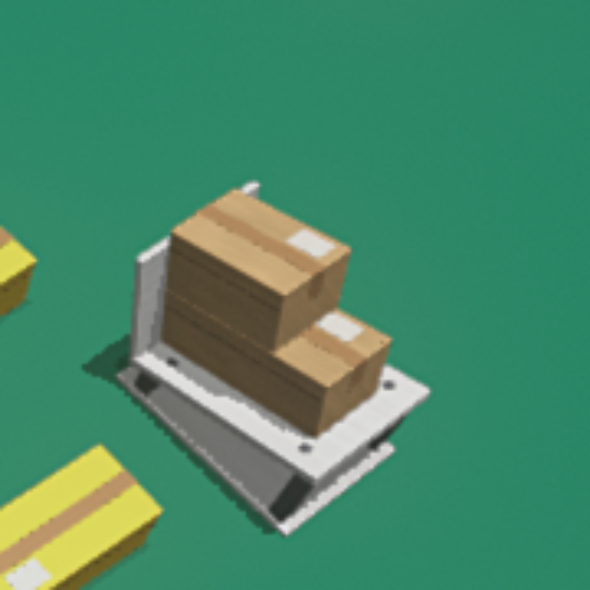

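View pics/F1_top.png

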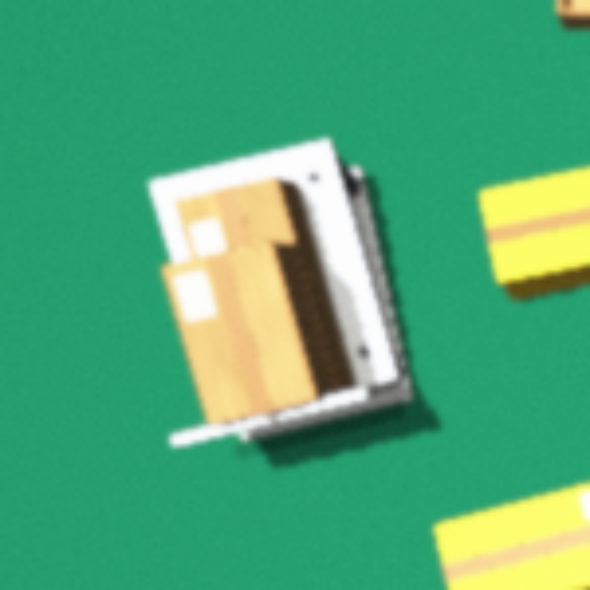

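The final views show both cartons flat, lined up and against the backstop (scene crop (165,290)). I'll check the cube, then hand in.

```bash
python3 - <<'E'
from hl import *
p,d=camera("scene");f=np.load("scene0.npz")['p']
a=p[195:250,160:215].astype(int);b=f[195:250,160:215].astype(int)
m=lambda q:np.argwhere(cv2.inRange(cv2.cvtColor(q.astype(np.uint8),cv2.COLOR_RGB2HSV),(5,60,60),(25,255,255))>0)
print("cube px before",m(b).mean(0),len(m(b)),"now",m(a).mean(0),len(m(a)))
sleep(.5); st(); finish_job()
E
```

```text
cube px before [26.6335 26.248 ] 1105 now [26.7763 26.4872] 1131
 24.1 [ 0.5  -0.15  0.3 ] F [ 0.5573  0.6568 -0.4629] gap 0.0848
the job is handed in; nothing more can be done
```

Both oblong cartons are stacked on the stand, and I handed the job in at about 24 s, with the gripper open and the arm clear. I gripped the long brown carton, set it on the deck and moved it back until it met the backstop. I did the same with the short one on top of it.

**Long carton:** checked before the short one went on. It reaches from the backstop to about 130 mm up the slope, with its top 50.1 mm above the deck.

**Short carton:** it reaches from the backstop to about 90 mm, with its top 100.1 mm above the deck, so it lies flat. In the top view both cartons point up the slope to within about 0.5°.

**Across the stand:** both read about 2 mm off the middle in the top view, close to the 2 mm calibration limit.

**Disagreement:** the scene camera put the carton centres 2.6 to 3.8 mm farther up the slope than the top view, and the short one 3.6 mm off the middle. It also read both cartons about 5 mm too long, because it picks up part of their side faces, so I trusted the top view and the contact with the backstop.

**Other items:** the cube shifted by less than half a pixel in the scene view, so it stayed put. I did not touch the yellow and orange look-alikes.

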